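# Close and pin the stain filter

### The job

Close up the stain filter: set the loose steel barrel fully down into the socket of the filter stand with its lugs through the two gaps, and turn it a quarter turn clockwise (seen from above) until its eye stands between the two ears of the stand. Then take the locking pin from its keeper and drop it all the way down through both ears and the eye. Do not knock over or push away the beaker and the stain bottle next to them.

Things in the scene. Friction and masses are not known exactly. Their poses are not given: they have to be found in the camera images.
- filter_stand: Filter stand, fixed: aluminium foot plate 176 x 205 x 10 mm, a steel receiver on it and a round bayonet socket on top, 104 mm across, rim 88 mm up. Origin on the socket's vertical axis at worktop height, z up. On its -x side stands the clevis, on its +y side the pin keeper. The seated barrel's underside is 60 mm up.
- socket (a point): Socket axis at rim height (88 mm up); axes as the stand's. Flat floor 28 mm below, with a white filter disc. Bore 86 mm, but the upper 10 mm narrow to 68 mm by an inward rim, broken by two entry gaps, each 48 deg wide and 86 mm bore, centred on the stand's +y and -y sides.
- clevis (a point): Axis of the ears' holes, 68 mm from the socket axis towards the stand's -x, 94 mm above the worktop, half-way between the two horizontal ears (10 mm thick, 26 mm wide, hole 14 mm; the upper one 102 to 112 mm up, the lower 76 to 86). A post joins them on the stand's +y side and stops the eye there, holes in line; open towards -y.
- barrel (a point): Loose upright steel barrel, 120 mm tall, 0.4 kg; point on its axis 55 mm above its underside, z up. Spigot 62 mm across, lowest 8 mm tapered to 48; flange 80 mm at 30 to 38 mm height; round body 50 mm across at 44 to 104 mm height: grasp it there, at about 90, to clear the ears. Seated, this point is 115 mm above the worktop.
- eye (a point): Centre of the 16 mm hole in the barrel's eye, a tab 26 mm wide, 8 mm thick, on the barrel's -y side, 68 mm from its axis, 34 mm above its underside; axes as the barrel's. Entry: barrel axes parallel to the stand's (eye to the stand's -y). Locked: 90 deg clockwise from there (eye to the stand's -x).
- lug (a point): Middle of the bayonet lug under the eye, on the barrel's -y side, 11.5 mm above the underside; the second lug is opposite, on +y. Each is 14 mm wide, 7 mm high and reaches 38.5 mm from the barrel's axis; they pass the gaps with about 10 deg and 3 mm to spare each way. The lug point is 35 mm from the axis.
- pin (a point): Locking pin, loose, upright in the keeper, 97 mm long, 60 g; point half-way up, z up. From its tip: 9 mm cone, steel shaft 10 mm thick up to 44 mm, shoulder 22 mm across at 44 to 49 mm, round black grip 18 mm thick at 49 to 97 mm (grasp it about 75 mm above the tip). Home, the shoulder rests on the upper ear.
- pin_tip (a point): Lower end of the locking pin, on its axis. In the keeper it is 18 mm above the worktop, fully home in the clevis 68 mm.
- keeper (a point): Mouth of the pin keeper, 62 mm above the worktop: an upright steel tube on the stand's foot, 26 mm outside, 14 mm bore, in which the pin stands at the start; 15 mm to -x and 105 mm to +y of the socket axis, by the stand's axes.
- beaker: Clear plastic beaker, 55 mm across, 73 mm high, standing just behind the filter stand; origin at the centre of its underside. To be left alone.
- stain_bottle: Dark dropper bottle, 36 mm across, 105 mm high, standing about 11 cm from the barrel's axis; origin at the centre of its underside. To be left alone.

How it is judged:
On the way:
1. the barrel is down in the socket and turned until its eye is in line with the ears' holes (horizontal distance between eye and clevis below 0.006 m and z of barrel in the frame of filter_stand between 0.111 and 0.119 m and horizontal distance between barrel and socket below 0.005 m), for 0.2 s.
At the end, for the whole second after the job is handed in: The barrel sits upright on the socket floor (within 3 mm in height, 5 mm sideways), turned so that its eye is in line with the ears' holes (within 7 mm); the pin stands upright through both ears and the eye with its shoulder on the upper ear (within 3 mm); all released (horizontal distance between barrel and socket below 0.005 m and z of barrel in the frame of filter_stand between 0.112 and 0.118 m and angle between barrel's own z axis and vertical below 0.06 rad and horizontal distance between eye and clevis below 0.007 m and horizontal distance between pin_tip and clevis below 0.006 m and z of pin_tip in the frame of filter_stand below 0.071 m and angle between pin's own z axis and vertical below 0.12 rad); the robot touches nothing.
It fails at once if the beaker is knocked over or pushed more than 3 cm (angle between beaker's own z axis and vertical above 0.5 rad or distance of beaker from where it was at the start of the episode above 0.03 m).
It fails at once if the stain bottle is knocked over or pushed more than 3 cm (angle between stain_bottle's own z axis and vertical above 0.5 rad or distance of stain_bottle from where it was at the start of the episode above 0.03 m).
It also fails if it takes over 54 s, if anything falls off the work surface, if the arm or the gripper's body presses on something with over 40 N, if the wrist force passes 120 N, or if a joint passes its speed limit or range.

### The arm

A 7-joint arm with a two-finger parallel gripper is mounted at the origin on a cart in front of the work surface, level with it; the furniture and walls round the work are solid. World frame = base frame: x ahead of the robot, y to its left, z up, the work surface at z = 0. Lengths are in m, angles in rad, forces in N, time in s.
With the tool pointing down it reaches from about 0.4 to 0.925 m from the base axis. Payload 5.6 kg.
Tool frame: the origin (TCP) lies between the finger pads; the fingertips stand arm.tip_reach ahead of it and the grasp point (between the pads) lies 8 mm behind it (arm.tip_reach is the distance from the TCP to the fingertips, in m); z points along the fingers, y is the direction in which the jaws open and shut (so a half turn about z gives the same grasp; the last joint's range is limited). The gripper opens to 85 mm and grips with 20 to 120 N. Pads are 22 mm wide; open, the fingers measure 114 mm over their backs; the gripper's body (76 mm by 85 mm) begins 54 mm behind the grasp point. The pads swing forward as they close: fully open they stand 13 mm farther back than shut.
Start: joints at [1.249, 0.468, -0.012, 1.603, 0.006, 1.071, -0.056], TCP at [0.179, -0.625, 0.221] pointing down, gripper open.
Joint ranges: [-2.53, 2.53], [-0.31, 2.02], [-1.57, 1.55], [0.28, 2.44], [-1.29, 4.43], [0.15, 1.84], [-2.92, 2.92]. Speed limits (rad/s): [2.57, 2.57, 3.14, 3.14, 3.14, 3.14, 3.14].

### API

Orientations are given as a unit quaternion [w, x, y, z].
In Python, from workcell import arm, move_gripper, solve_ik, optics, workorder, read_clock, read_joint_positions, read_qd, read_tau, read_eef_pos, read_orientation, read_force, read_torque, read_width gives the robot as it stands. Calls block until the motion is done:
- arm.move_to(position, orientation): joint-space move of the TCP to a pose.
- arm.move_l(position, ori=None, rate=0.15, threshold=None): straight line of the TCP; ori=None keeps the orientation; rate is the mean speed in m/s. With threshold (N) it stops when the force on the tool has changed by that much, and returns True; else False.
- arm.movej(angles): joint-space move.
- move_gripper(opening, effort=None): opening from 0.0 (shut) to 1.0 (fully open); effort is the grip in N (None keeps the last); returns when the fingers have stopped.
- arm.pause(seconds).
- solve_ik(position, orientation): joint angles nearest the present ones, or None.
- optics.read_camera(name): name is "scene" or "top"; returns (picture, depth): 480x640x3 uint8, red, green, blue; 480x640 float32, m along the optical axis (not along the pixel's ray), 0 where there is no reading.
- optics.get_calibration(name): a dict with "fx", "fy", "cx", "cy" (pixels), "extrinsics" (4x4, takes a point from camera to world coordinates). Camera axes: x right, y up, looking along -z (the intrinsics and any distortion apply to the point x, -y, -z); pixel columns grow to the right and rows downward; lengths in m; the calibration is good to about 2 mm. A picture is of the moment at which its call begins. get_calibration takes no time and is no camera call.
A pose or a line that the arm cannot do raises arm.MotionError and nothing moves.
- workorder.close_job(): hands the job in, once; it reports no verdict.
Trained networks look in the newest picture that a camera, given by its name, has taken for a name from the list of things; names that differ only in an ending like _2 or _b are one class to them, and where a whole thing is asked for, a point or a joint stands for the part that bears it (a point fixed in the world has none). Each returns a list of dicts, best first, with "confidence" (0 to 1); they miss things now and then, are a little off and sometimes report something else, mostly with a low value. They report only what shows in the picture. A call takes as long as a camera call.
- optics.find_in(camera, name): "extent" ([left, top, right, bottom] in pixels, round what is visible of it).
- optics.regions_of(camera, name): "pixels" (480x640 bool, what is visible of it) and "extent" ([left, top, right, bottom] in pixels, round what is visible of it).
Readings, each from a call of its own:
- read_clock(): time.
- read_joint_positions(): joint angles.
- read_qd(): joint speeds.
- read_tau(): joint torques, N m.
- read_eef_pos(): TCP position.
- read_orientation(): TCP orientation.
- read_force(): force on the tool from outside, world axes, zero at the start.
- read_torque(): the same for the moment, N m.
- read_width(): opening from 0.0 (shut) to 1.0 (fully open).
Only numpy, scipy, OpenCV 4.12 (cv2) and the standard library are available. Lean on these libraries where they do the work, as an engineer would, in place of code of your own. Each camera call takes 0.05 s, during which the arm holds its last target. There are 200 camera calls.

## Working session

There is one attempt and no reset: what is moved stays moved. The work goes in short steps, each a Python script; the robot and the scene stay as the last script left them, time stands still between calls to the robot, and variables do not carry over. Pictures are saved under pics/ and viewed, about 8 in all and at most 12, crops included, and the job is handed in when it is done.

```bash
mkdir -p pics; cat > h.py <<'E'
import numpy as np, cv2
from workcell import *
def cloud(cam,depth):
    c=optics.get_calibration(cam); v,u=np.mgrid[0:480,0:640]
    x=(u-c["cx"])/c["fx"]*depth; y=(v-c["cy"])/c["fy"]*depth
    P=np.stack([x,-y,-depth,np.ones_like(depth)],-1)@np.array(c["extrinsics"]).T
    return P[...,:3]
E
python3 - <<'E'
from h import *
for c in("scene","top"):
    im,d=optics.read_camera(c); cal=optics.get_calibration(c)
    print(c,{k:(np.round(v,3).tolist()) for k,v in cal.items()})
    np.savez(f"{c}0.npz",im=im,d=d)
    P=cloud(c,d)
    for n in("filter_stand","barrel","pin","beaker","stain_bottle","eye","keeper","clevis","socket"):
        try: r=optics.regions_of(c,n)
        except Exception as e: print(n,e); continue
        for q in r[:2]:
            m=q["pixels"]&(d>0)
            p=P[m]
            print(n,round(q["confidence"],2),np.round(q["extent"]),np.round(np.percentile(p,[2,50,98],axis=0),3).tolist() if len(p) else None)
    cv2.imwrite(f"pics/{c}0.png",im[...,::-1])
print(read_clock(),arm.tip_reach,read_orientation(),read_joint_positions())
E
```

```text
scene {'fx': 585.443, 'fy': 585.443, 'cx': 326.642, 'cy': 240.609, 'extrinsics': [[-0.908, 0.19, -0.373, 0.162], [-0.418, -0.456, 0.785, 0.902], [-0.021, 0.869, 0.494, 0.628], [0.0, 0.0, 0.0, 1.0]]}
filter_stand 0.57 [244. 274. 391. 399.] [[0.414, 0.142, 0.005], [0.484, 0.24, 0.013], [0.58, 0.328, 0.111]]
barrel 0.71 [366. 189. 402. 246.] [[0.493, -0.248, 0.002], [0.52, -0.134, 0.053], [0.562, -0.116, 0.114]]
barrel 0.7 [243. 273. 388. 401.] [[0.414, 0.144, 0.007], [0.484, 0.239, 0.013], [0.579, 0.327, 0.111]]
pin 0.95 [293. 312. 306. 351.] [[0.485, 0.297, 0.063], [0.491, 0.31, 0.091], [0.504, 0.314, 0.116]]
beaker 0.88 [234. 292. 264. 343.] [[0.593, 0.227, 0.005], [0.613, 0.263, 0.05], [0.643, 0.278, 0.074]]
stain_bottle 0.75 [326. 204. 349. 250.] [[0.591, -0.161, 0.001], [0.604, -0.074, 0.045], [0.624, -0.065, 0.097]]
eye 0.62 [233. 292. 264. 342.] [[0.593, 0.227, 0.005], [0.613, 0.263, 0.05], [0.643, 0.278, 0.074]]
eye 0.55 [369. 186. 406. 244.] [[0.492, -0.173, 0.008], [0.519, -0.134, 0.056], [0.559, -0.116, 0.114]]
keeper 0.58 [244. 274. 386. 396.] [[0.414, 0.142, 0.005], [0.484
[... 948 characters left out ...]
22, -0.067, 0.104]]
eye 0.79 [417. 233. 472. 276.] [[0.491, -0.221, 0.006], [0.522, -0.148, 0.044], [0.563, -0.118, 0.117]]
keeper 0.84 [211. 219. 308. 305.] [[0.416, 0.127, 0.006], [0.493, 0.215, 0.013], [0.587, 0.323, 0.112]]
keeper 0.4 [420. 236. 470. 271.] [[0.492, -0.213, 0.035], [0.522, -0.148, 0.046], [0.563, -0.117, 0.117]]
clevis 0.86 [208. 218. 308. 305.] [[0.416, 0.126, 0.006], [0.493, 0.214, 0.013], [0.586, 0.322, 0.112]]
socket 0.66 [207. 220. 306. 308.] [[0.417, 0.127, 0.007], [0.493, 0.214, 0.013], [0.585, 0.321, 0.113]]
1.0 0.011 [7.84485641e-05 9.90302614e-01 1.38927054e-01 1.00165902e-05] [ 1.24898338  0.46745826 -0.01162313  1.60263422  0.00597807  1.07137703
 -0.05629564]
```

View pics/scene0.png

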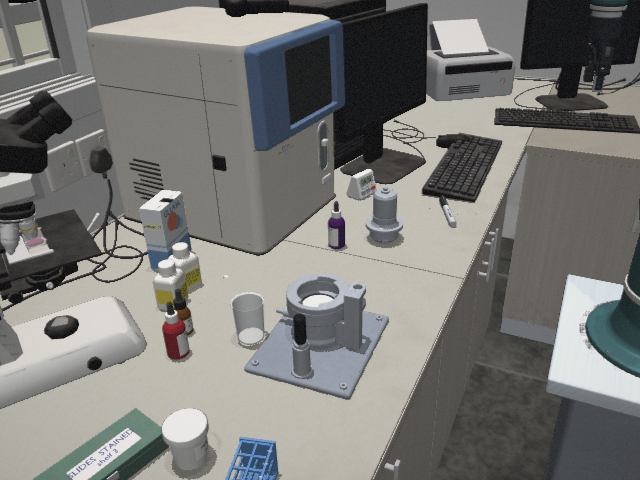

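View pics/top0.png

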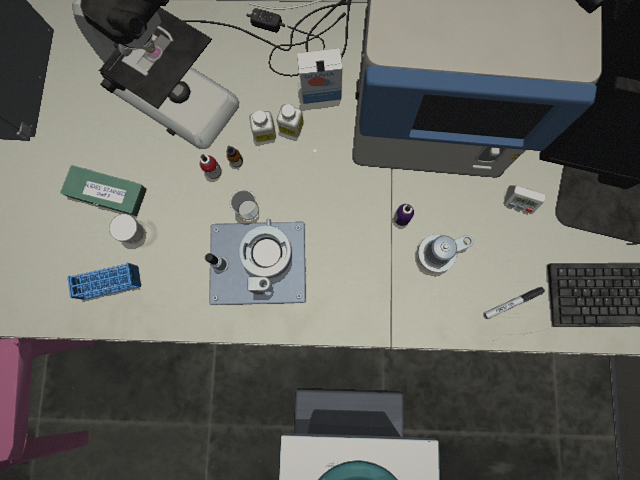

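The scene view shows the stand at about (320,330), the pin in its keeper at (300,345), the beaker at (250,318), the barrel at (384,215) and the stain bottle at (337,228). The top view shows the socket at (267,252), the clevis at (260,285), the pin at (212,260), and the barrel at (440,252) with its eye at (465,241). The region finder agrees with these, so next I'll fit the geometry.

```bash
python3 - <<'E'
from h import *
from scipy.optimize import least_squares
C={}
for c in("scene","top"):
    f=np.load(f"{c}0.npz"); C[c]=cloud(c,f["d"]).reshape(-1,3)[f["d"].ravel()>0]
def box(P,x,y,z): return P[(P[:,0]>x[0])&(P[:,0]<x[1])&(P[:,1]>y[0])&(P[:,1]<y[1])&(P[:,2]>z[0])&(P[:,2]<z[1])]
def circ(p,r=None):
    p=p[:,:2];m=p.mean(0)
    f=(lambda a:np.hypot(*(p-a[:2]).T)-a[2]) if r is None else (lambda a:np.hypot(*(p-a[:2]).T)-r)
    s=least_squares(f,[*m,.03] if r is None else m,loss="soft_l1",f_scale=.001); return np.round(s.x,4),len(p)
for c,P in C.items():
    print(c,"table z",np.median(box(P,(.4,.6),(-.02,.08),(-.02,.02))[:,2]))
    pl=box(P,(.40,.60),(.11,.34),(.006,.014)); (cx,cy),(w,h),a=cv2.minAreaRect(pl[:,:2].astype(np.float32)*1000)
    print(" plate",cx,cy,w,h,a,len(pl))
    rim=box(P,(.44,.58),(.13,.28),(.083,.093)); 
    # outer edge: hull
    hull=cv2.convexHull(rim[:,:2].astype(np.float32))[:,0]; print(" rim hull mincircle",cv2.minEnclosingCircle(hull*1000), "med z",np.median(rim[:,2]),len(rim), "mean",rim.mean(0))
    ear=box(P,(.40,.52),(.15,.28),(.106,.118)); (x,y),(w,h),a=cv2.minAreaRect(ear[:,:2].astype(np.float32)*1000); print(" ear",x,y,w,h,a,len(ear),"medz",np.median(ear[:,2]))
    pt=box(P,(.46,.52),(.28,.33),(.110,.121)); print(" pin top",pt.mean(0),len(pt)); pg=box(P,(.46,.52),(.28,.33),(.07,.112)); print(" pin side",circ(pg,.009))
    tb=box(P,(.49,.58),(-.19,-.10),(.046,.102)); print(" barrel side",circ(tb,.025))
    fl=box(P,(.46,.62),(-.27,-.09),(.030,.043)); print(" flange",fl.mean(0),len(fl))
    b=circ(tb,.025)[0]; r=np.hypot(*(fl[:,:2]-b).T); tab=fl[(r>.046)&(r<.085)]; fi=fl[r<.044]
    print(" tab",tab.mean(0),len(tab),"ang",np.degrees(np.arctan2(*(np.mean(tab[:,:2],0)-b)[::-1])), "rmax",np.percentile(r[(r<.09)],99), "flange fit ring",circ(fl[(r>.038)&(r<.042)],.04))
    for n,x,y,z in(("bottle",(.58,.63),(-.11,-.05),(.01,.11)),("beaker",(.58,.66),(.21,.29),(.02,.08))):
        q=box(P,x,y,z); print(" ",n,circ(q,.018 if n=="bottle" else .0275))
E
python3 - <<'E'
import numpy as np,cv2
im=np.load("top0.npz")["im"]
a=cv2.resize(im[210:310,200:315],(0,0),fx=5,fy=5,interpolation=cv2.INTER_CUBIC)
b=cv2.resize(im[225:285,405:480],(0,0),fx=3,fy=3,interpolation=cv2.INTER_CUBIC)
o=np.zeros((500,800,3),np.uint8);o[:,:575]=a;o[:180,575:]=b
cv2.imwrite("pics/crop.png",o[...,::-1])
E
```

```text
scene table z 0.0010559631503480604
 plate 507.091064453125 227.35179138183594 189.28321838378906 206.53404235839844 2.9339168071746826 5282
 rim hull mincircle ((501.4104309082031, 201.93157958984375), 65.44938659667969) med z 0.08835762137348913 1207 mean [0.51153822 0.20597232 0.08794706]
 ear 446.180419921875 204.91688537597656 26.340484619140625 45.04362106323242 4.736560821533203 304 medz 0.11224574316641805
 pin top [0.49316038 0.30604774 0.1141993 ] 89
 pin side (array([0.4948, 0.3032]), 272)
 barrel side (array([ 0.5274, -0.1545]), 564)
 flange [ 0.52076039 -0.13588217  0.0383261 ] 363
 tab [ 0.52758393 -0.10685756  0.04114775] 1 ang 89.7788001535387 rmax 0.044201458959691506 flange fit ring (array([ 0.5277, -0.1549]), 118)
  bottle (array([ 0.6099, -0.0867]), 574)
  beaker (array([0.6191, 0.2507]), 1235)
top table z 0.0013699239587445788
 plate 502.5207824707031 223.88055419921875 223.54287719726562 195.8731231689453 87.34795379638672 4502
 rim hull mincircle ((503.90283203125, 198.5991668701172), 63.25847625732422) med z 0.08905684692336835 1121 mean [0.51251032 0.1996002  0.08896347]
 ear 446.15283203125 204.33363342285156 25.401817321777344 40.93429946899414 2.104544162750244 241 medz 0.11313076443233161
 pin top [0.49442829 0.30284489 0.11514189] 68
 pin side (array([0.495 , 0.3043]), 55)
 barrel side (array([ 0.5269, -0.1538]), 163)
 flange [ 0.52696898 -0.16043687  0.03900402] 642
 tab [ 0.5510631  -0.20948872  0.03865017] 151 ang -66.54417702454077 rmax 0.07801169195323066 flange fit ring (array([ 0.5273, -0.1542]), 105)
  bottle (array([ 0.6113, -0.086 ]), 320)
  beaker (array([0.6161, 0.2504]), 424)
```

View pics/crop.png

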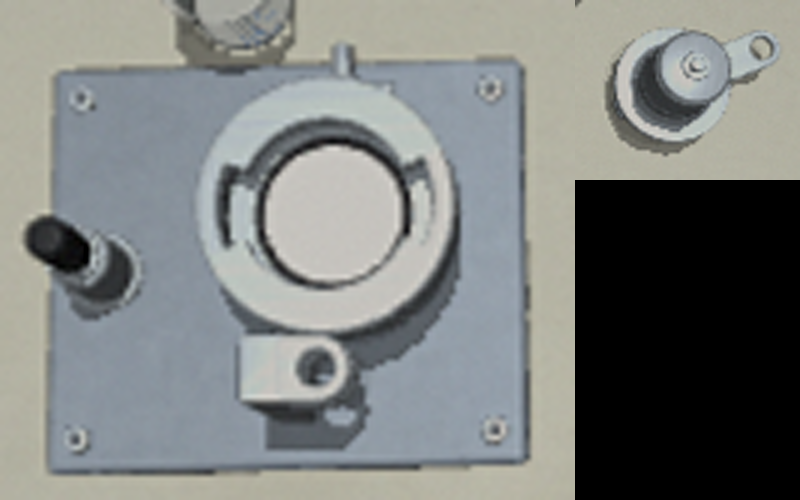

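The crop shows the entry gaps left and right of the socket (±y), the ear hole at crop (320,368), the rim circle centred near (328,206), and the eye pointing away and to the right of the barrel. Next I'll refine the stand pose and check IK.

```bash
cat >> h.py <<'E'
def quat(th):  # tool down, jaws (tool y) along world angle th
    from scipy.spatial.transform import Rotation as R
    c,s=np.cos(th),np.sin(th)
    q=R.from_matrix(np.array([[-s,c,0],[c,s,0],[0,0,-1]]).T).as_quat()
    return np.r_[q[3],q[:3]]
def ray(cam,u,v,z):
    c=optics.get_calibration(cam);E=np.array(c["extrinsics"])
    d=E[:3,:3]@[(u-c["cx"])/c["fx"],-(v-c["cy"])/c["fy"],-1]
    return E[:3,3]+d*(z-E[2,3])/d[2]
E
python3 - <<'E'
from h import *
from scipy.optimize import differential_evolution
f=lambda u,v,z:np.round(ray("top",200+(u-2)/5,210+(v-2)/5,z),4)
print("rim",f(328,206,.088),"ear hole",f(319,368,.112),"keeper",f(112,270,.062),"disc",f(334,213,.06))
s=[f(*p,.010) for p in((82,99),(490,88),(493,430),(76,438))]; print("screws",s)
for a,b in((0,1),(3,2)): d=s[a]-s[b]; print("yaw",np.degrees(np.arctan2(-d[0],d[1])))
for a,b in((0,3),(1,2)): d=s[a]-s[b]; print("yaw",np.degrees(np.arctan2(d[1],d[0])))
# annulus fit by inlier count
for c in("scene","top"):
    g=np.load(f"{c}0.npz");P=cloud(c,g["d"]).reshape(-1,3);P=P[(P[:,0]>.42)&(P[:,0]<.6)&(P[:,1]>.12)&(P[:,1]<.28)]
    rim=P[abs(P[:,2]-.0885)<.003][:,:2]
    no=P[(P[:,2]<.08)][:,:2]
    def cost(a):
        r=np.hypot(*(rim-a).T); q=np.hypot(*(no-a).T)
        return -np.mean(np.clip((.052-r)/.002,-1,1)+np.clip((r-.034)/.002,-1,1))+ .0*q.mean()
    print(c,np.round(differential_evolution(cost,[(.49,.54),(.17,.23)],seed=0).x,4))
    ear=P[(P[:,2]>.108)&(P[:,2]<.117)][:,:2]
    def ec(a):
        t=np.radians(a[2]); l=(ear-a[:2])@np.array([[np.cos(t),-np.sin(t)],[np.sin(t),np.cos(t)]])
        return np.mean(np.clip(np.abs(l[:,0])-.013,0,.004)+np.clip(np.abs(l[:,1]-.0105)-.0235,0,.004))
# plate edges via HSV-free: lines in top image
im=np.load("top0.npz")["im"];ed=cv2.Canny(cv2.cvtColor(im,cv2.COLOR_RGB2GRAY),40,100)
L=cv2.HoughLinesP(ed[210:312,200:315],1,np.pi/720,25,minLineLength=30,maxLineGap=6)
for u0,v0,u1,v1 in L[:,0]:
    a,b=ray("top",u0+200,v0+210,.01),ray("top",u1+200,v1+210,.01);d=b-a
    print("line",np.round(a[:2],3),np.round(b[:2],3),"%.1f"%((np.degrees(np.arctan2(d[1],d[0]))+45)%90-45))
q0=read_joint_positions()
for nm,p in(("barrel",(.527,-.1545,.082)),("sock",(.516,.20,.17)),("pin",(.495,.3037,.085)),("clev",(.446,.196,.14))):
    for t in range(-180,180,30):
        q=solve_ik(np.array(p),quat(np.radians(t))); print(nm,t,None if q is None else np.round(q,2).tolist())
E
```

```text
rim [0.5138 0.1981 0.088 ] ear hole [0.4467 0.195  0.112 ] keeper [0.4893 0.2887 0.062 ] disc [0.5154 0.1994 0.06  ]
screws [array([0.5707, 0.3185, 0.01  ]), array([0.5799, 0.1411, 0.01  ]), array([0.4321, 0.1343, 0.01  ]), array([0.4241, 0.311 , 0.01  ])]
yaw 2.9687112282652053
yaw 2.5922662007471136
yaw 2.928676892541508
yaw 2.6342134401111235
scene [0.5144 0.2016]
top [0.5148 0.1999]
line [0.416 0.248] [0.417 0.185] 1.5
line [0.59  0.125] [0.478 0.122] 2.0
line [0.407 0.32 ] [0.413 0.183] 2.4
line [0.416 0.325] [0.582 0.33 ] 1.8
line [0.594 0.13 ] [0.498 0.126] 2.0
line [0.589 0.23 ] [0.594 0.143] 2.8
line [0.412 0.323] [0.413 0.255] 1.5
line [0.421 0.117] [0.496 0.12 ] 2.0
line [0.477 0.248] [0.472 0.183] -4.3
line [0.538 0.264] [0.46  0.181] -43.0
line [0.423 0.122] [0.491 0.124] 2.0
barrel -180 [0.13, 0.49, 0.12, 1.96, -0.08, 0.7, -2.84]
barrel -150 [0.23, 0.49, -0.0, 1.95, 0.0, 0.7, -2.39]
barrel -120 [0.3, 0.49, -0.09, 1.95, 0.07, 0.71, -1.93]
barrel -90 [0.42, 0.5, -0.24, 1.94, 0.18, 0.72, -1.5]
barrel -60 [0.51, 0.52, -0.36, 1.93, 0.26, 0.73, -1.05]
barrel -30 [0.58, 0.54, 
[... 1537 characters left out ...]
, 0.9, 1.06, 0.78]
pin 150 [0.25, 1.05, -1.33, 1.82, 1.1, 1.24, 1.18]
clev -180 [0.49, 0.75, -1.32, 2.01, 0.84, 1.09, 1.92]
clev -150 [0.49, 0.75, -1.32, 2.01, 0.84, 1.09, 2.45]
clev -120 [-1.04, 0.35, 0.66, 2.1, -0.3, 0.79, -2.28]
clev -90 [0.33, 0.52, -1.0, 2.02, 0.57, 0.91, -2.56]
clev -60 [0.17, 0.43, -0.79, 2.03, 0.41, 0.84, -1.9]
clev -30 [0.36, 0.55, -1.06, 2.02, 0.61, 0.93, -1.54]
clev 0 [0.35, 0.55, -1.05, 2.02, 0.6, 0.92, -1.02]
clev 30 [0.36, 0.55, -1.05, 2.02, 0.6, 0.93, -0.49]
clev 60 [0.36, 0.55, -1.05, 2.02, 0.6, 0.93, 0.03]
clev 90 [0.35, 0.55, -1.05, 2.02, 0.6, 0.92, 0.56]
clev 120 [0.39, 0.58, -1.1, 2.01, 0.65, 0.95, 1.04]
clev 150 [0.49, 0.75, -1.32, 2.01, 0.84, 1.09, 1.4]
```

```bash
python3 - <<'E'
from h import *
e=ray("top",405+(763-575)/3,225+45/3,.038); b=np.array([.5272,-.1543])
d=e[:2]-b; print("eye ray",e,np.degrees(np.arctan2(d[1],d[0])),np.hypot(*d))
r=np.radians
move_gripper(1.0)
arm.move_to(np.r_[b,.18],quat(r(80)))
print(read_clock())
print(arm.move_l(np.r_[b,.082],rate=.12,threshold=15), read_eef_pos(), read_force())
move_gripper(0.0,80)
print("w",read_width(),read_force(),read_eef_pos(),read_clock())
arm.move_l(np.r_[b,.23],rate=.15)
print("w",read_width(),read_force(),read_clock())
for c in("scene","top"):
    im,dd=optics.read_camera(c);np.savez(f"{c}1.npz",im=im,d=dd)
    P=cloud(c,dd).reshape(-1,3)
    P=P[(abs(P[:,0]-b[0])<.1)&(abs(P[:,1]-b[1])<.1)]
    f=P[(P[:,2]>.172)&(P[:,2]<.192)];R=np.hypot(*(f[:,:2]-b).T)
    t=f[(R>.046)&(R<.085)]; print(c,"tab",len(t),t.mean(0) if len(t) else "",np.degrees(np.arctan2(*(t[:,:2].mean(0)-b)[::-1])) if len(t) else "", "flange",f[R<.045].mean(0))
cv2.imwrite("pics/grasp.png",np.vstack([np.load("scene1.npz")["im"][60:300,200:520],np.load("top1.npz")["im"][130:370,260:580]])[...,::-1])
E
```

```text
eye ray [ 0.55517954 -0.21840397  0.038     ] -66.42011415565074 0.06994407765107362
3.325
False [ 0.52780603 -0.15430991  0.0826574 ] [-0.07761268 -0.13524709 -0.18547113]
w 0.5450732013544716 [-2.06231638  0.40575097  8.48143481] [ 0.52793581 -0.15455186  0.08336988] 4.75
w 0.5439443614247367 [-0.20232909 -0.83426175 -5.11873751] 5.8833
scene tab 0   flange [ 0.51886102 -0.13409803  0.18402274]
top tab 0   flange [ 0.50852897 -0.14394831  0.18505334]
```

View pics/grasp.png

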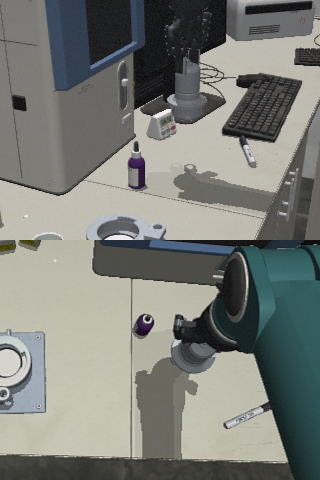

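The barrel is held upright with the bottle untouched. Next is a guarded descent into the socket.

```bash
python3 - <<'E'
from h import *
s=np.array([.5145,.1995]); r=np.radians
arm.move_to(np.r_[s,.235],quat(r(58.8)))
print(read_clock(),read_eef_pos(),np.round(read_joint_positions(),2))
arm.move_l(np.r_[s,.178],rate=.12)
f0=read_force()
hit=arm.move_l(np.r_[s,.1425],rate=.03,threshold=12)
print(hit,read_eef_pos(),np.round(read_force()-f0,1),np.round(read_torque(),2),read_clock())
for c in("scene",):
    im,dd=optics.read_camera(c);cv2.imwrite("pics/ins.png",cv2.resize(im[150:420,180:460],(0,0),fx=2,fy=2)[...,::-1])
E
```

```text
7.3167 [0.51508386 0.19797275 0.23467155] [ 0.2   0.41 -0.8   1.79  0.33  1.08  0.31]
False [0.51464601 0.19945363 0.14345791] [-3.  -3.5 10.7] [-0.64  0.71 -0.01] 9.275
```

View pics/ins.png

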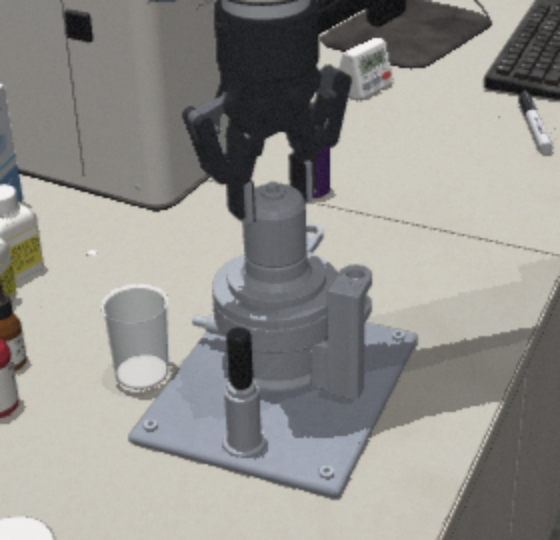

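The barrel is seated, with the TCP 60 mm above its grasp height and the eye pointing towards -y. Now the clockwise turn with joint 7.

```bash
python3 - <<'E'
from h import *
q0=read_joint_positions()
for a in(30,60,82,86,89,90.5):
    q=q0.copy();q[6]-=np.radians(a)
    try: arm.movej(q)
    except Exception as e: print(e);break
    t=read_torque();print(a,np.round(t,2),np.round(read_force(),1),np.round(read_eef_pos(),4),round(np.degrees(q0[6]-read_joint_positions()[6]),1),read_clock())
    if abs(t[2])>2.5: break
im,dd=optics.read_camera("scene");cv2.imwrite("pics/turn.png",cv2.resize(im[150:420,180:460],(0,0),fx=2,fy=2)[...,::-1])
E
```

```text
30 [ 0.18 -0.11 -0.03] [ 0.5  0.7 -3.2] [0.515  0.1998 0.1435] 29.9 9.8917
60 [ 0.06 -0.15  0.01] [ 1.   0.6 -3.9] [0.5148 0.1995 0.1435] 59.8 10.4583
82 [ 0.05 -0.14  0.03] [ 0.5 -0.3 -2.8] [0.5147 0.1994 0.1435] 81.8 10.9167
86 [ 0.03 -0.23  0.02] [ 0.7  0.2 -1.8] [0.5147 0.1995 0.1435] 85.8 11.1667
89 [-0.56 -0.19  0.06] [ 0.1 -1.9 -0.5] [0.5148 0.1989 0.1435] 88.8 11.4167
90.5 [-1.29  0.05  0.63] [-0.4 -5.3  2.3] [0.5146 0.198  0.1435] 90.3 11.6667
```

View pics/turn.png

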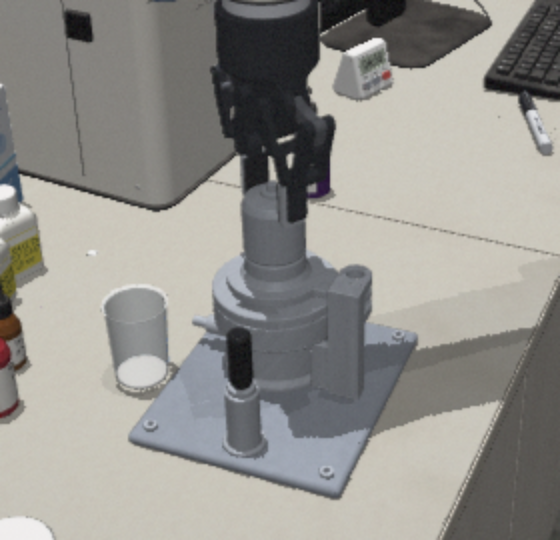

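```bash
python3 - <<'E'
from h import *
r=np.radians
q=read_joint_positions();q[6]+=r(1.0);arm.movej(q);print(np.round(read_force(),1),np.round(read_torque(),2))
move_gripper(0.85); p=read_eef_pos()
arm.move_l(np.r_[p[:2],.235],rate=.2)
pin=np.array([.4950,.3035])
arm.move_to(np.r_[pin,.18],quat(r(92.4)))
move_gripper(0.5); print(read_clock(),read_width())
im,d=optics.read_camera("top");np.savez("top2.npz",im=im,d=d)
print(arm.move_l(np.r_[pin,.0855],rate=.1,threshold=10),read_eef_pos())
move_gripper(0.0,50)
print("w",read_width(),read_force(),read_torque(),read_eef_pos(),read_clock())
arm.move_l(np.r_[pin,.222],rate=.12,threshold=25)
print("w",read_width(),read_force(),read_eef_pos(),read_clock())
o=cv2.resize(im[200:320,195:320],(0,0),fx=3,fy=3)
ims,ds=optics.read_camera("scene");np.savez("scene2.npz",im=ims,d=ds)
s=cv2.resize(ims[170:410,200:400],(0,0),fx=2,fy=2);out=np.zeros((480,775,3),np.uint8);out[:360,:375]=o;out[:,375:]=s
cv2.imwrite("pics/pin.png",out[...,::-1])
E
```

```text
[ 0.3 -2.1 -1.9] [-0.44 -0.18 -0.03]
14.8167 0.5012872133879871
False [0.49531367 0.30394391 0.08616156]
w 0.18846210637110117 [-0.35311549  0.15995582  6.00920733] [-0.30759611  0.03218633 -0.03698298] [0.49541371 0.30358013 0.08622523] 16.3083
w 0.18652027159273782 [ 0.42543895 -0.39613009 -0.6055151 ] [0.49473746 0.30307569 0.22114555] 17.6
```

View pics/pin.png

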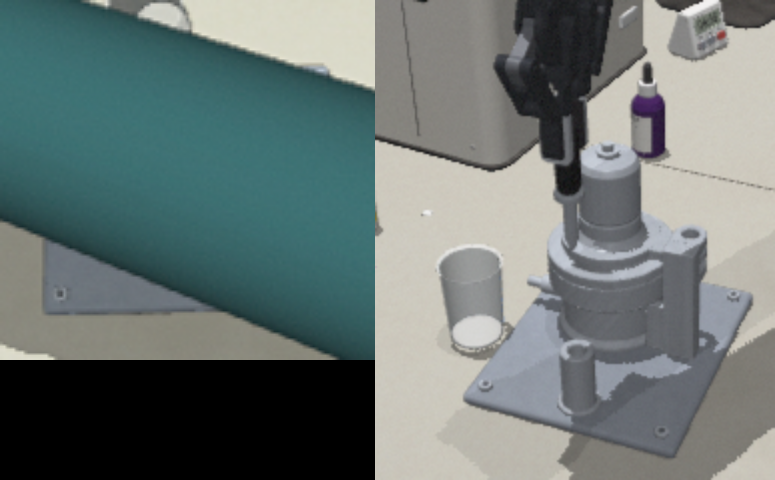

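The pin is held upright and clear of the keeper. I'll check the ear hole from the scene camera, then go in with a guarded descent.

```bash
python3 - <<'E'
from h import *
print("hole scene",ray("scene",200+(691-375)/2,170+232/2,.112))
r=np.radians; c=np.array([.4467,.1962])
arm.move_l(np.r_[c,.222],rate=.15)
arm.move_l(np.r_[c,.188],rate=.1)
p=read_eef_pos();print(p); c2=c+(c-p[:2])
f0=read_force()
hit=arm.move_l(np.r_[c2,.1358],rate=.025,threshold=8)
print(hit,read_eef_pos(),np.round(read_force()-f0,1),np.round(read_torque(),2),read_width(),read_clock())
ims,ds=optics.read_camera("scene")
cv2.imwrite("pics/home.png",cv2.resize(ims[170:410,200:400],(0,0),fx=2.4,fy=2.4)[...,::-1])
E
```

```text
hole scene [0.44649618 0.19397559 0.112     ]
[0.44641026 0.19664451 0.18766897]
False [0.44716066 0.19582365 0.13619497] [-0.4 -2.2  6. ] [-0.32  0.21  0.  ] 0.18963815552723734 21.3167
```

View pics/home.png

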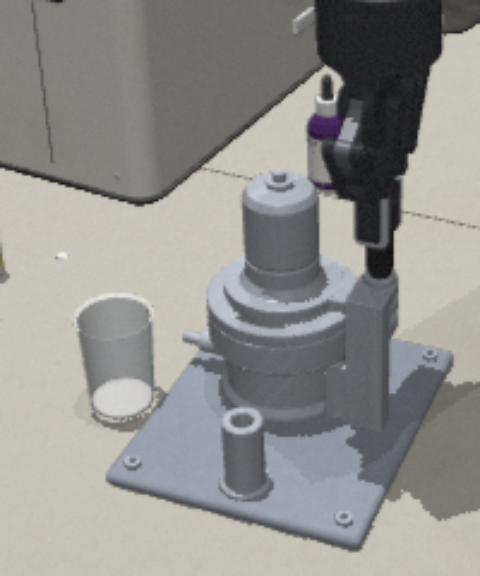

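The pin is home: its shoulder is on the upper ear and the TCP is 50 mm above its keeper height. I'll release, retreat and check.

```bash
python3 - <<'E'
from h import *
move_gripper(0.5); p=read_eef_pos()
arm.move_l(np.r_[p[:2],.26],rate=.15)
arm.move_to(np.array([.42,-.12,.30]),quat(np.radians(60)))
arm.pause(.3)
o=[]
for c,(a,b,e,f) in(("scene",(170,410,200,400)),("top",(200,320,195,320))):
    im,d=optics.read_camera(c);P=cloud(c,d).reshape(-1,3)
    g=P[(np.hypot(P[:,0]-.4467,P[:,1]-.196)<.013)&(P[:,2]>.122)&(P[:,2]<.175)]
    k=P[(np.hypot(P[:,0]-.5145,P[:,1]-.1995)<.035)&(P[:,2]>.125)&(P[:,2]<.19)]
    print(c,"pin",np.median(g,0),"top z",np.percentile(g[:,2],99),"barrel",np.median(k,0),np.percentile(k[:,2],99))
    for n in("beaker","stain_bottle"):
        m=optics.regions_of(c,n); 
        if m: print(n,np.round(np.median(cloud(c,d)[m[0]["pixels"]&(d>0)],0),3))
    o.append(cv2.resize(im[a:b,e:f],(380,480 if c=="scene" else 365)))
out=np.zeros((480,760,3),np.uint8);out[:,:380]=o[0];out[:365,380:]=o[1];cv2.imwrite("pics/end.png",out[...,::-1]);print(read_clock(),np.round(read_force(),1))
E
```

```text
scene pin [0.44381213 0.20229293 0.14757839] top z 0.16704219217457236 barrel [0.50724092 0.21515749 0.15746513] 0.1798031266328724
beaker [0.613 0.263 0.05 ]
stain_bottle [ 0.604 -0.074  0.046]
top pin [0.44527042 0.19387851 0.16460922] top z 0.16888750331969068 barrel [0.51123628 0.19599911 0.16951169] 0.1818334548456548
beaker [0.626 0.257 0.036]
stain_bottle [ 0.601 -0.08   0.063]
24.5333 [ 0.5 -0.  -0.3]
```

View pics/end.png

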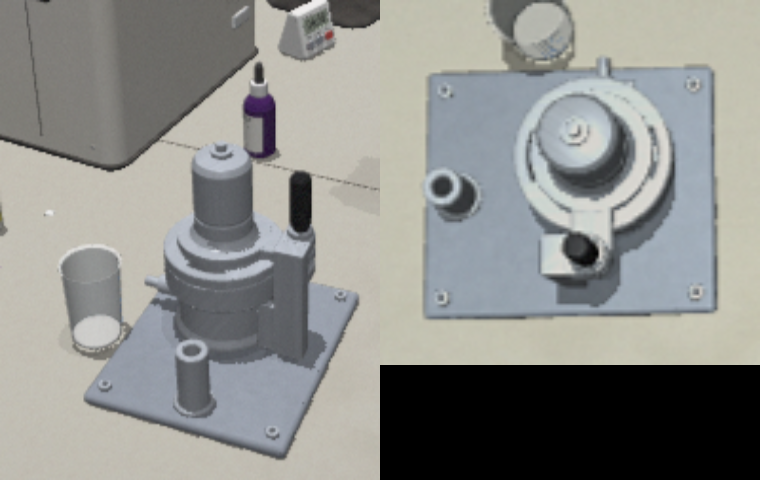

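```bash
python3 -c "
from workcell import *
workorder.close_job()"
```

```text
the job is handed in; nothing more can be done
```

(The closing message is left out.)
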